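Dip the ink mill's tank

ROBOT

A 6-joint arm with a two-finger parallel gripper is mounted at the origin on the work surface. World frame = base frame: x ahead of the robot, y to its left, z up, the work surface at z = 0. Lengths are in m, angles in rad, forces in N, time in s.
With the tool pointing down it reaches from about 0.375 to 0.9 m from the base axis. Payload 3.1 kg.
Tool frame: the origin (TCP) lies midway between the tips of the shut fingers; the grasp point (between the pads) lies 19 mm behind it (grip_point_offset is the distance from the TCP to the grasp point, in m); z points along the fingers, y is the direction in which the jaws open and shut (so a half turn about z gives the same grasp; the last joint's range is limited). The gripper opens to 87 mm and grips with 3 to 60 N. Pads are 19 mm wide; open, the fingers measure 117 mm over their backs; the gripper's body (75 mm by 190 mm) begins 51 mm behind the grasp point.
Start: joints at [0.99, 0.527, 1.433, -0, 1.181, -0.178], TCP at [0.245, 0.575, 0.199] pointing down, gripper open.
Joint ranges: [-3.08, 3.08], [-0.75, 2.2], [0.22, 2.44], [-1.43, 4.57], [0, 2.65], [-2.85, 2.85]. Speed limits (rad/s): [2.79, 2.79, 3.14, 3.14, 3.14, 3.14].

INTERFACE

Orientations are given as a rotation vector (axis times angle).
In Python, from bench import sense, snapshot, camera_info, finish_job, grip_point_offset gives the robot as it stands. The module is installed in compiled form; this text tells all that it offers.
- The arm moves only by the tool apply_moves, never from a script. Its argument "rows" is a list that holds one entry, the list of rows, each a list of 7 numbers: the shift along the tool's x, y, z in cm, then the turn, a rotation vector about the tool's x, y, z in degrees, then the opening, from 0 (shut) to 1 (fully open). A call has 1 to 8 rows; each row shifts and turns the commanded pose from where the row before left it, along the tool's axes as they then stand; what a row does not reach is not made up. A row lasts 1/8 s, in which the tool goes at most 62.5 mm and 10.7 degrees, less where a joint would pass 70% of its speed; a pose out of reach is approached as far as the arm can. A call with a gripper value outside its range is refused whole. The fingers move at their own pace and stop on an object; "force" is the grip in N (left out, the last holds). Time passes only in rows, so rows that do not move let the fingers close. It gives the time, the measured TCP pose, the force and the opening at its end, in the units of the state.
- sense(): the state, without advancing time (a new reading comes with each control period).
- snapshot(name): name is "side" or "top"; returns the picture (400x640x3 uint8, red, green, blue); there is no depth.
- camera_info(name): a dict with "K" (3x3 intrinsics, pixels), "world_to_cam" (4x4, takes a point from world to camera coordinates). Camera axes: x right, y down, z forward; pixel columns grow to the right and rows downward; lengths in m; the calibration is good to about 2 mm. A picture is of the moment at which its call begins. camera_info takes no time and is no camera call.
- finish_job(): hands the job in, once; it reports no verdict.
The state is a dict: "clock": time; "joint_positions": joint angles; "joint_vel": joint speeds; "joint_torque": joint torques, N m; "eef_pos": TCP position; "tcp_rot": TCP orientation; "contact_force": force on the tool from outside, world axes, zero at the start; "ft_torque": the same for the moment, N m; "opening": finger opening in m.
Only numpy, scipy, OpenCV 4.12 (cv2) and the standard library are available. Lean on these libraries where they do the work, as an engineer would, in place of code of your own. Each camera call takes 0.05 s, during which the arm holds its last target.

TASK

Check the ink level in the mill: first flip the isolator lever on the mill over to off, then take the gauge rod from its rest and slide it down the tank's dip tube, without forcing it, until its collar stops on the mouth. Draw it out again and finish with the rod held in the gripper, level and still, its tip over the middle of the white dish and about 10 cm above it, and keep holding it there for the reading. Leave the mill off and the other things on the table where they are.

Things in the scene. Friction and masses are not known exactly. Their poses are not given: they have to be found in the camera images.
- mill: Ink mill, fixed. Base plate 240 (x) x 320 (y) mm, flat deck 100 mm high; grinding pan and ink-stick arm (to 192 mm high, x 25 to 110, y -152 to -80 mm) at its -y end, steel tank with slanted dip tube at its +y end, isolator box at its -x +y corner. A cap at (92, 115) mm is 113 mm high. Origin: centre of underside; z up; yaw -0.15 to 0.3 rad
- dip_tube: Slanted steel guide tube of the tank, fixed to the mill. Origin: centre of its open mouth, 125 mm above the table; z axis: along the tube, out of the mouth, 50 degrees from vertical, towards the mill's +y. Bore 16 mm, flaring over the last 15 mm to about 24 mm (31 mm outside). 105 mm long; the tank below it is hollow, nothing in the rod's way
- isolator (a joint): Toggle lever of the isolator: 0 = on (starts so; leans 0.5 rad from upright towards the mill's +x), 1.0 = off (leans 0.5 rad towards the mill's -x). Snaps past its middle and stays at either end; about 1 N at the tip moves it: a push is enough, no grasp needed
- isolator_tip (a point): Point on the lever's axis 55 mm from its hinge, in its black grip, a block 12 (along the swing) x 20 (along the mill's y) x 26 mm long whose end is 8 mm beyond this point
- isolator_hinge (a point): Hinge of the isolator lever, 4 mm above the deck, 40 mm in from the box's front edge; its axis is the mill's y axis. Nothing else stands within 50 mm of it
- gauge_rod: Gauge rod, about 140 g: wooden handle 110 mm long, flat-sided, 14 wide (y) x 20 high (z) mm, then a steel collar 34 mm across, 8 mm thick, then a steel rod 8 mm across, 130 mm long, round end. Origin: on the axis at the collar's face towards the tip; x axis: towards the tip. Lies level on the rest, axis 48 mm above the table, tip roughly to the robot's right
- rod_tip (a point): End of the gauge rod, 130 mm from the origin along x
- rod_grip (a point): Middle of the gauge rod's handle, 63 mm from the origin along -x
- rod_collar (a point): Centre of the collar's face towards the tip; rests on the mouth of the dip tube when the rod is home
- rest: Fixed wooden rest, 170 (x) x 220 (y) mm: 10 mm base board and two notched bars to 54 mm high at y = +93 and -88 mm. Gauge rod and a brush lie on it along y, at x = +42 and -42 mm in either order, working ends to the rest's -y, rod's origin at y = -13 mm. Lift straight up out of the notches. Origin: centre of underside
- dish: Loose white porcelain dish, round, 116 mm across and 22 mm high. Origin: centre of the underside
- brush: Bystander: bamboo brush on the rest beside the gauge rod, with a thick dark end cap, a thin shaft without collar, and a hair tip
- ink_bottle: Bystander: dark bottle, 60 mm across, 130 mm high
- paperweight: Bystander: dark wooden bar 200 x 30 x 20 mm with a small brass knob on top
- seal: Bystander: stone seal, 26 x 26 mm, 61 mm high
- paste_jar: Bystander: round lidded porcelain jar, 62 mm across, 40 mm high
- ink_stick: Bystander: black ink stick 95 x 24 x 11 mm, lying
- water_cup: Bystander: white cup, 56 mm across, 45 mm high
There are look-alikes about, which are no part of the job. What is shaped like the dish but green is not meant.

How it is judged:
On the way, in this order (a step that is already met when the one before it is completed fails the run):
1. the isolator is flipped to off (value of joint isolator above 0.9 rad), for 0.2 s.
2. the gauge rod is home in the dip tube, collar on the mouth, mill off (z of rod_collar in the frame of dip_tube below 0.004 m and distance between rod_collar and dip_tube below 0.01 m and angle between the x axis of gauge_rod and the z axis of dip_tube, either way round below 0.12 rad and value of joint isolator above 0.9 rad), for 0.2 s.
At the end, for the whole second after the job is handed in: Isolator off (over 0.9). Gauge rod held in the fingers (over 2 N), touching neither mill, rest nor dish; level within 8 degrees and still (under 20 mm/s, 0.2 rad/s), tip within 40 mm horizontally of the dish centre, 60 to 200 mm above the table. Dish moved less than 25 mm (value of joint isolator above 0.9 rad and contact force between gauge_rod and the fingers above 2 N and angle between gauge_rod's own x axis and vertical between 1.431 and 1.711 rad and horizontal distance between rod_tip and dish below 0.04 m and height (world z) of rod_tip between 0.06 and 0.2 m and linear speed of gauge_rod below 0.02 m/s and angular speed of gauge_rod below 0.2 rad/s and contact force between gauge_rod and mill below 0.1 N and contact force between gauge_rod and rest below 0.1 N and contact force between gauge_rod and dish below 0.1 N and distance of dish from where it was at the start of the episode below 0.025 m); the arm keeps its last pose, push and grip.
It fails at once if the gauge rod goes into the dip tube while the mill is on (value of joint isolator below 0.5 rad and z of rod_tip in the frame of dip_tube between -0.2 and -0.02 m and angle between the x axis of gauge_rod and the z axis of dip_tube, either way round below 0.2 rad and distance between rod_tip and dip_tube below 0.14 m).
It fails at once if the gauge rod is forced: it presses on the mill with over 50 N (contact force between gauge_rod and mill above 50 N).
It fails at once if a bystander is moved by more than 30 mm (distance of any of brush, ink_bottle, paperweight, seal, paste_jar, ink_stick, water_cup from where it was at the start of the episode above 0.03 m).
It also fails if it takes over 64 s, if anything falls off the work surface, if the arm or the gripper's body presses on something with over 40 N, if the wrist force passes 120 N, or if a joint passes its speed limit or range.

## Working session

There is one attempt and no reset: what is moved stays moved. The work goes in short steps, Python scripts to look and compute and a tool call to move; the robot and the scene stay as the last step left them, time stands still between calls to the robot, and variables do not carry over. Pictures are saved under pics/ and viewed, and the job is handed in when it is done.

Besides the shell and the picture viewer there is one more tool, called after ">>>" as name([rows], argument=value, ...), one row to a line, values as JSON. apply_moves: Moves the arm, as the interface text tells. Its arguments: {"type":"object","properties":{"rows":{"type":"array"},"force":{"type":"number"}},"required":["rows"]}

```bash
mkdir -p pics; python3 - <<'E'
from bench import *
import cv2
print(sense()); print(grip_point_offset)
for n in("side","top"):
    im=snapshot(n); cv2.imwrite(f"pics/{n}0.png",im[:,:,::-1]); c=camera_info(n); print(n,c)
E
```

```text
{'clock': 0.0, 'joint_positions': array([ 9.89537164e-01,  5.28496628e-01,  1.43389760e+00, -1.78586895e-05,
        1.18142699e+00, -1.78507968e-01]), 'joint_vel': array([ 1.02967518e-03,  8.73838791e-04,  8.42282249e-05, -2.41378775e-04,
        2.54883878e-04,  7.13417289e-04]), 'joint_torque': array([-7.88975285e-04, -4.40048361e+01, -1.76588076e+01,  6.33438933e-02,
        5.83703094e-02, -1.71216607e-04]), 'eef_pos': array([0.24450831, 0.57432362, 0.1978545 ]), 'tcp_rot': array([-0.62819992, -3.07731431,  0.00325984]), 'contact_force': array([-0.36603537,  0.04577216, -0.52586314]), 'ft_torque': array([ 0.04235852, -0.0092973 ,  0.06034163]), 'opening': 0.08702614754596372}
0.0187
side {'K': array([[489.64014308,   0.        , 317.24417655],
       [  0.        , 489.64014308, 206.08650327],
       [  0.        ,   0.        ,   1.        ]]), 'world_to_cam': array([[-0.98838354, -0.15193674, -0.00363327,  0.53057193],
       [-0.1038793 ,  0.69282288, -0.71358639,  0.07042033],
       [ 0.1109372 , -0.70491963, -0.70055782,  1.51761337],
       [ 0.        ,  0.        ,  0.        ,  1.        ]])}
top {'K': array([[394.60339665,   0.        , 322.65940938],
       [  0.        , 394.60339665, 201.15215362],
       [  0.        ,   0.        ,   1.        ]]), 'world_to_cam': array([[-0.00921931, -0.99984735, -0.01484178,  0.14102243],
       [-0.98484587,  0.0116496 , -0.17304016,  0.55394081],
       [ 0.17318664,  0.01302155, -0.98480294,  1.07338521],
       [ 0.        ,  0.        ,  0.        ,  1.        ]])}
```

View pics/side0.png

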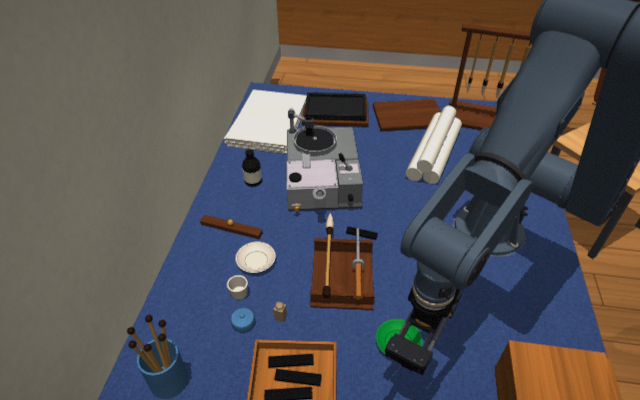

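View pics/top0.png

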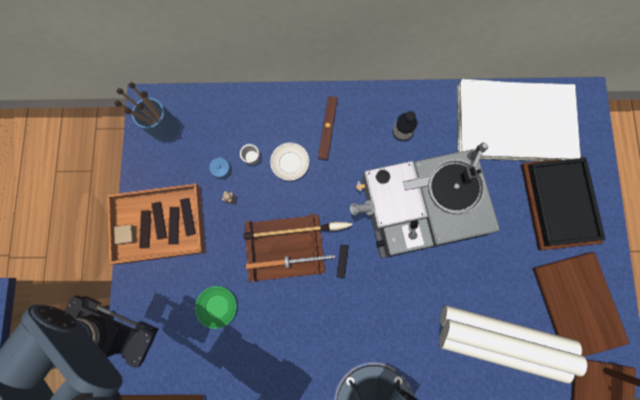

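The side view shows the mill at about (322,165), rod with collar at (358,265), brush left of it, and the white dish at (256,258). In the top view the rod's collar is at (287,262), the dish at (290,161), the tube mouth near (357,209) and the lever near (413,232). I'll zoom in.

```bash
python3 - <<'E'
import cv2
a=cv2.imread("pics/side0.png");b=cv2.imread("pics/top0.png")
cv2.imwrite("pics/c1.png",cv2.resize(a[95:225,270:380],None,fx=5,fy=4.6,interpolation=cv2.INTER_CUBIC)[:598])
cv2.imwrite("pics/c2.png",cv2.resize(b[140:270,345:505],None,fx=5,fy=4.6,interpolation=cv2.INTER_CUBIC)[:598])
cv2.imwrite("pics/c3.png",cv2.resize(a[205:315,300:385],None,fx=5,fy=5,interpolation=cv2.INTER_CUBIC))
cv2.imwrite("pics/c4.png",cv2.resize(b[210:285,235:355],None,fx=5,fy=5,interpolation=cv2.INTER_CUBIC))
E
```

```text
(no output)
```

View pics/c1.png

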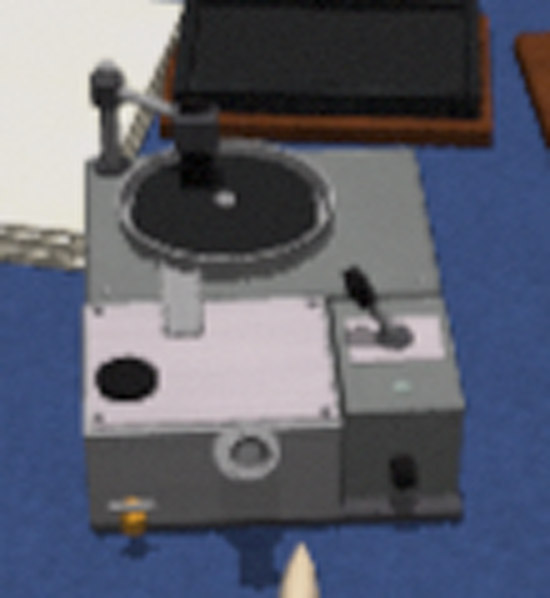

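View pics/c2.png

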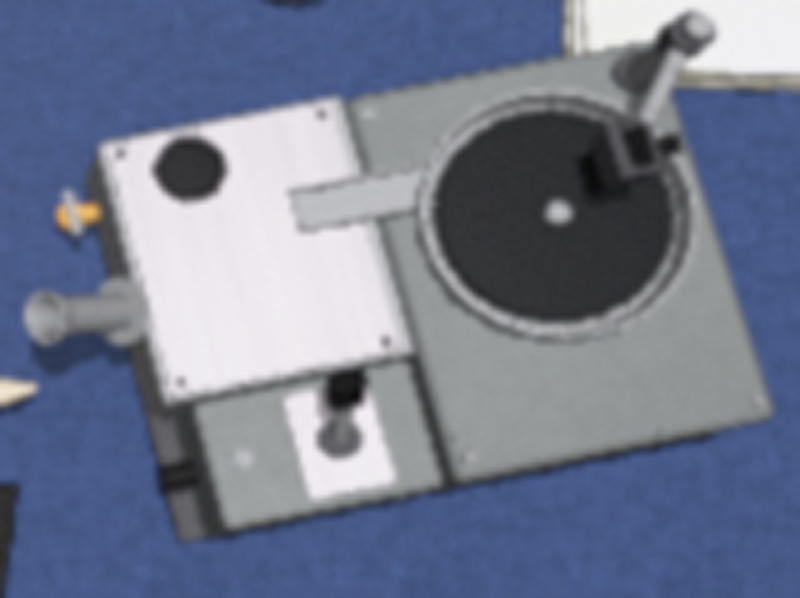

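View pics/c3.png

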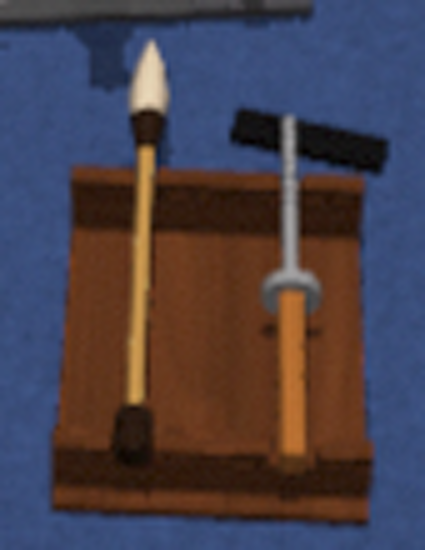

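View pics/c4.png

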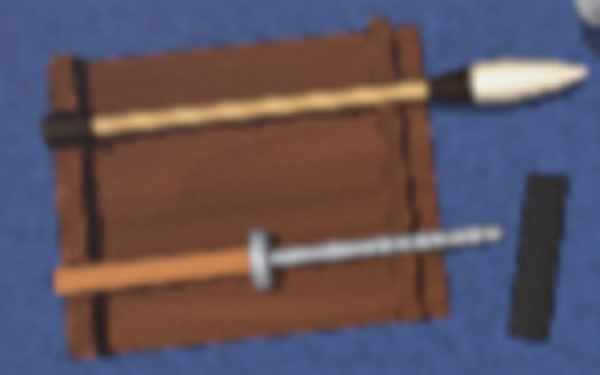

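```bash
cat > h.py <<'E'
import numpy as np,cv2
from bench import *
C={n:camera_info(n) for n in("side","top")}
def P(n): return C[n]["K"]@C[n]["world_to_cam"][:3]
def proj(n,X):
    q=P(n)@np.append(X,1); return q[:2]/q[2]
def tri(s,t):
    X=cv2.triangulatePoints(P("side"),P("top"),np.array(s,float).reshape(2,1),np.array(t,float).reshape(2,1))
    X=X[:3,0]/X[3,0]; e=[np.linalg.norm(proj("side",X)-s),np.linalg.norm(proj("top",X)-t)]
    return X,max(e)
def plane(n,p,z):
    W=C[n]["world_to_cam"];R=W[:3,:3];o=-R.T@W[:3,3]
    d=R.T@np.linalg.inv(C[n]["K"])@np.array([p[0],p[1],1.]); return o+d*(z-o[2])/d[2]
def s1(x,y):return np.array([270+x/5-.4,95+y/4.6-.4])
def s3(x,y):return np.array([300+x/5-.4,205+y/5-.4])
def t2(x,y):return np.array([345+x/5-.4,140+y/4.6-.4])
def t4(x,y):return np.array([235+x/5-.4,210+y/5-.4])
E
python3 - <<'E'
from h import *
np.set_printoptions(precision=4,suppress=True)
for n,s,t in [("mouth",s1(248,453),t2(43,317)),("levtip",s1(357,284),t2(346,388)),("hinge",s1(396,335),t2(340,440)),
 ("deckSW",s1(86,425),t2(100,148)),("deckfar",s1(88,165),t2(662,42)),("deckNE",s1(415,152),t2(772,408)),("box",s1(463,408),t2(222,530)),("cap",s1(127,379),t2(190,168)),
 ("tankcorner",s1(340,425),t2(168,402)),
 ("rodtip",s3(289,118),t4(498,234)),("collar",s3(291,290),t4(262,260)),("rodend",s3(291,455),t4(58,280)),
 ("brushcap",s3(133,432),t4(67,129)),("brushtip",s3(150,45),t4(586,72)),
 ]:
    print(n,*tri(s,t))
for n,f,lo in(("side","pics/side0.png",(200,235,300,285)),("top","pics/top0.png",(255,135,320,190))):
    a=cv2.imread(f);x0,y0,x1,y1=lo
    hsv=cv2.cvtColor(a,cv2.COLOR_BGR2HSV);m=((hsv[...,1]<70)&(hsv[...,2]>110)).astype(np.uint8)
    k=np.zeros_like(m);k[y0:y1,x0:x1]=m[y0:y1,x0:x1]
    c=max(cv2.findContours(k,0,1)[0],key=cv2.contourArea);e=cv2.fitEllipse(c);print(n,e,plane(n,e[0],.02))
    print(cv2.boundingRect(c))
E
```

```text
mouth [0.5216 0.054  0.1289] 0.3164355142009167
levtip [ 0.4759 -0.0975  0.1528] 0.11008383471773851
hinge [ 0.4504 -0.103   0.1064] 0.15190576537863204
deckSW [0.6267 0.0193 0.1077] 0.5705884112364903
deckfar [ 0.6915 -0.2988  0.0859] 0.4591611291215439
deckNE [ 0.4638 -0.3362  0.0958] 1.5436099592236792
box [ 0.4009 -0.0395  0.101 ] 0.25840956849682195
cap [ 0.6115 -0.029   0.109 ] 0.18287865475174148
tankcorner [ 0.4749 -0.0138  0.0987] 0.09348983020524462
rodtip [0.3997 0.1046 0.05  ] 0.14734589996214256
collar [0.3864 0.2355 0.0513] 0.06964096972287012
rodend [0.3763 0.3478 0.0548] 0.024226339253280153
brushcap [0.4597 0.345  0.0538] 0.003078675466146298
brushtip [0.4898 0.0537 0.0471] 0.13848153993831244
side ((255.0561065673828, 256.62701416015625), (30.583358764648438, 40.21953201293945), 80.49559783935547) [0.6829 0.2323 0.02  ]
(235, 241, 41, 32)
top ((289.38092041015625, 161.134521484375), (38.361698150634766, 39.51991653442383), 79.01795959472656) [0.6827 0.2336 0.02  ]
(270, 142, 40, 39)
```

```bash
python3 - <<'E'
import cv2
a=cv2.imread("pics/side0.png");b=cv2.imread("pics/top0.png")
A=cv2.resize(a[175:215,300:340],None,fx=10,fy=10,interpolation=cv2.INTER_CUBIC)
B=cv2.resize(b[190:230,345:385],None,fx=10,fy=10,interpolation=cv2.INTER_CUBIC)
cv2.imwrite("pics/c5.png",cv2.hconcat([A,B]))
E
python3 - <<'E'
from h import *
np.set_printoptions(precision=4,suppress=True)
def yaw(p,q): # direction of +y
    d=p-q; return np.arctan2(-d[0],d[1])
pl=lambda x,y,z=.1:plane("top",t2(x,y),z)
ps=lambda x,y,z=.1:plane("side",s1(x,y),z)
print("top edges",yaw(pl(222,530),pl(772,408)),yaw(pl(100,148),pl(662,42)),yaw(pl(158,402),pl(410,355)))
print("side edges",yaw(ps(86,425),ps(88,165)),yaw(ps(463,408),ps(415,152)))
d=pl(100,148)-pl(222,530);print("x edge",np.arctan2(d[1],d[0]),np.linalg.norm(d))
d=ps(86,425)-ps(340,425);print("x edge s",np.arctan2(d[1],d[0]))
d=pl(662,42)-pl(772,408);print("x edge far",np.arctan2(d[1],d[0]),np.linalg.norm(d))
for p in [(222,530),(772,408),(662,42),(100,148)]:print(pl(*p))
print(pl(190,168,.113),ps(127,379,.113))
E
```

```text
top edges 0.22388471843406582 0.19456462549519116 0.18941748955692325
side edges 0.19212287273506265 0.2020533068596828
x edge 0.25126193977761097 0.23409244313359248
x edge s 0.14852701219882022
x edge far 0.1852267864663773 0.224853692693004
[ 0.4003 -0.0396  0.1   ]
[ 0.4675 -0.3347  0.1   ]
[ 0.6885 -0.2933  0.1   ]
[0.627  0.0186 0.1   ]
[ 0.611  -0.0285  0.113 ] [ 0.6102 -0.0244  0.113 ]
```

View pics/c5.png

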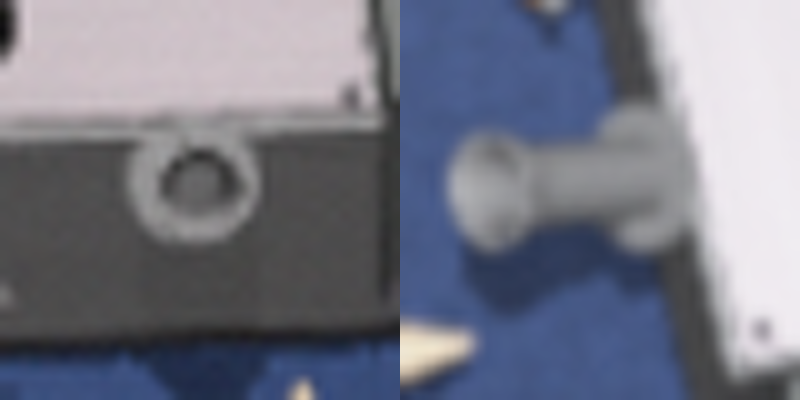

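```bash
python3 - <<'E'
from h import *
np.set_printoptions(precision=4,suppress=True)
s=(319.05,193.05);t=(353.3,208.65)
print(tri(s,t),plane("side",s,.125),plane("top",t,.125))
for n,ss,tt in(("tip",s3(289,118),t4(498,234)),("collar",s3(291,290),t4(262,260)),("end",s3(291,455),t4(58,280))):
    print(n,plane("side",ss,.048),plane("top",tt,.048))
st=sense();R,_=cv2.Rodrigues(st["tcp_rot"]);print(R)
E
```

```text
(array([0.5218, 0.0538, 0.1287]), np.float64(0.5044656058490896)) [0.5233 0.0497 0.125 ] [0.521  0.0535 0.125 ]
tip [0.4    0.1027 0.048 ] [0.3994 0.1046 0.048 ]
collar [0.3866 0.2328 0.048 ] [0.3863 0.2358 0.048 ]
end [0.3763 0.343  0.048 ] [0.3764 0.3492 0.048 ]
[[-0.92    0.392  -0.0011]
 [ 0.392   0.92   -0.0016]
 [ 0.0003 -0.0019 -1.    ]]
```

>>> apply_moves([
  [[0,0,-5,0,0,0,0],[0,0,0,0,0,9.2,0],[0,0,0,0,0,9.2,0],[0,0,0,0,0,9.2,0],[0,0,0,0,0,9.2,0],[0,0,0,0,0,9.2,0],[0,0,0,0,0,9.5,0]],
])

```text
clock: 0.98
eef_pos: [0.2447, 0.5746, 0.2482]
tcp_rot: [1.996, 2.426, -0.002]
contact_force: [-1.5, 0.9, 0.6]
opening: 0.0252
```

```bash
cat >> h.py <<'E'
from scipy.spatial.transform import Rotation as Ro
def rel(target,Rt=None):
    "tool-frame cm / deg from measured pose to target"
    st=sense();R=Ro.from_rotvec(st["tcp_rot"]).as_matrix()
    d=R.T@(np.array(target)-st["eef_pos"])*100
    r=None if Rt is None else np.degrees(Ro.from_matrix(R.T@Rt).as_rotvec())
    print("t",round(st["clock"],2),"pos",st["eef_pos"].round(4),"rel cm",d.round(2),"turn",None if r is None else r.round(2),"F",st["contact_force"].round(1),"q",st["joint_positions"].round(2),"op",round(st["opening"],4))
E
python3 -c "
from h import *
rel((.509,-.091,.13))"
```

```text
t 0.97 pos [0.2447 0.5746 0.2482] rel cm [-70.39  13.12  11.88] turn None F [-1.5  0.9  0.6] q [0.99 0.48 1.38 0.   1.29 0.8 ] op 0.0252
```

>>> apply_moves([
  [[-5,1.3,0,0,0,0,0],[-5,1.3,0,0,0,0,0],[-5,1.3,0,0,0,0,0],[-5,1.3,0,0,0,0,0],[-5,1,0,0,0,0,0],[-5,1,0,0,0,0,0],[-5,1,0,0,0,0,0],[-5,1,0,0,0,0,0]],
])

```text
clock: 1.98
eef_pos: [0.4145, 0.1995, 0.2487]
tcp_rot: [-1.989, -2.431, 0.0]
contact_force: [1.1, 0.7, -0.1]
opening: 0.0002
```

>>> apply_moves([
  [[-5,1,0,0,0,0,0],[-5,1,0,0,0,0,0],[-5,1,0,0,0,0,0],[-5,0.5,0,0,0,0,0],[-5,0.5,0,0,0,0,0],[-5,0,0,0,0,0,0],[0,0,0,0,0,0,0]],
])

```text
clock: 2.85
eef_pos: [0.5138, -0.0884, 0.2484]
tcp_rot: [1.995, 2.426, -0.001]
contact_force: [0.6, 0.5, -0.4]
opening: 0.0004
```

```bash
python3 -c "
from h import *
rel((.509,-.091,.13))
cv2.imwrite('pics/t1.png',snapshot('top')[:,:,::-1])
cv2.imwrite('pics/c6.png',cv2.resize(snapshot('side')[60:260,220:440,::-1],None,fx=3,fy=3))"
```

```text
t 2.85 pos [ 0.5138 -0.0884  0.2484] rel cm [-0.15 -0.52 11.84] turn None F [ 0.6  0.5 -0.4] q [-0.38  0.33  1.63 -0.    1.18 -0.58] op 0.0004
```

View pics/c6.png

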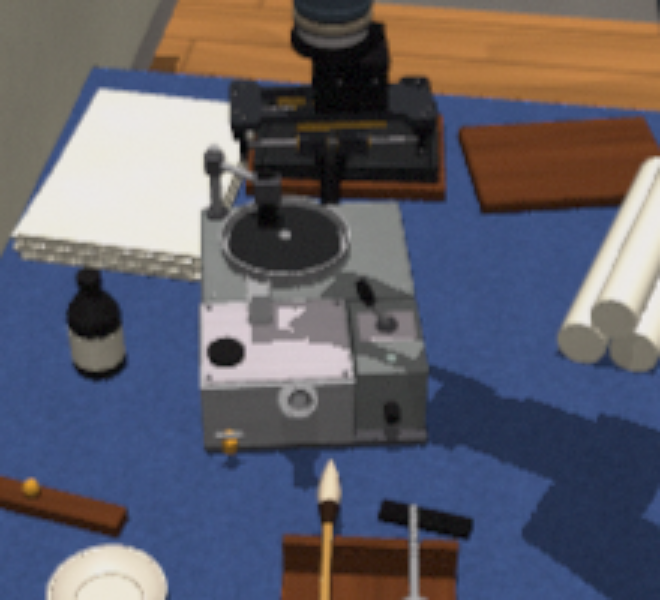

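The closed gripper stands above the mill (fingertip at crop (330,195)), and the lever at crop (367,292) is still on. The 190 mm body width runs along the jaws. I'll descend next to the lever.

>>> apply_moves([
  [[-0.2,0,4,0,0,0,0],[0,0,4,0,0,0,0],[0,0,3.6,0,0,0,0],[0,0,0,0,0,0,0]],
])

```text
clock: 3.45
eef_pos: [0.5105, -0.0845, 0.1307]
tcp_rot: [-1.982, -2.428, 0.003]
contact_force: [-0.4, -0.4, 0.3]
opening: 0.0003
```

>>> apply_moves([
  [[0,-1,0,0,0,0,0],[0,-1,0,0,0,0,0],[0,-1,0,0,0,0,0],[0,-1,0,0,0,0,0],[0,-1,0,0,0,0,0],[0,-0.8,0,0,0,0,0],[0,0,0,0,0,0,0]],
])

```text
clock: 4.32
eef_pos: [0.4651, -0.0979, 0.142]
tcp_rot: [1.983, 2.412, 0.021]
contact_force: [2.1, 17.0, 52.1]
opening: 0.0003
```

```bash
python3 -c "
from h import *
rel((.4504,-.103,.13))
cv2.imwrite('pics/c7.png',cv2.resize(snapshot('side')[60:260,220:440,::-1],None,fx=3,fy=3))"
```

```text
t 4.33 pos [ 0.4651 -0.0979  0.142 ] rel cm [-0.21 -1.57  1.17] turn None F [ 2.1 17.  52.1] q [-0.45  0.41  1.88  0.01  0.83 -0.65] op 0.0003
```

View pics/c7.png

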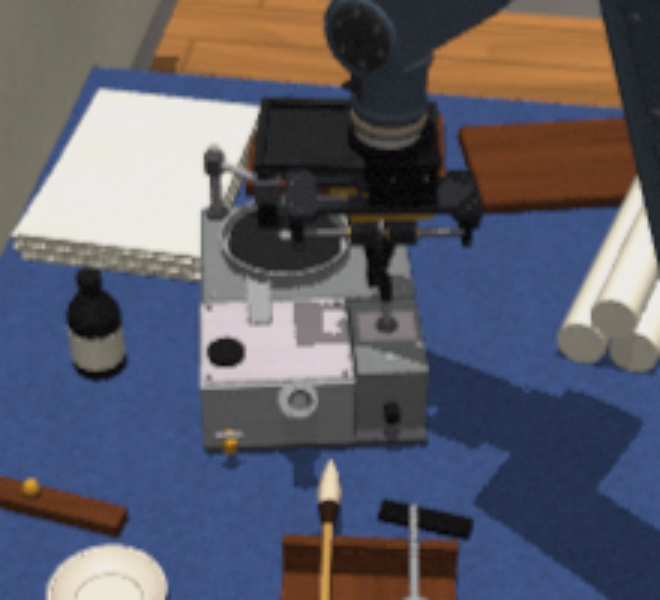

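The force reads 52 N upward: the fingertip has ridden onto the lever. I'll lift off at once.

>>> apply_moves([
  [[0,0,-2,0,0,0,0],[0,0,-2,0,0,0,0],[0,0,0,0,0,0,0]],
])

```text
clock: 4.75
eef_pos: [0.4574, -0.0992, 0.1749]
tcp_rot: [1.986, 2.427, 0.002]
contact_force: [0.7, 0.6, -0.5]
opening: 0.0006
```

```bash
python3 -c "
from h import *
rel((.4504,-.103,.13))
cv2.imwrite('pics/c8.png',cv2.resize(snapshot('side')[110:220,280:390,::-1],None,fx=5,fy=5))
cv2.imwrite('pics/c8t.png',cv2.resize(snapshot('top')[140:270,345:505,::-1],None,fx=5,fy=4.6))"
```

```text
t 4.75 pos [ 0.4574 -0.0992  0.1749] rel cm [-0.22 -0.78  4.49] turn None F [ 0.7  0.6 -0.5] q [-0.45  0.35  1.85 -0.    0.94 -0.65] op 0.0006
```

View pics/c8.png

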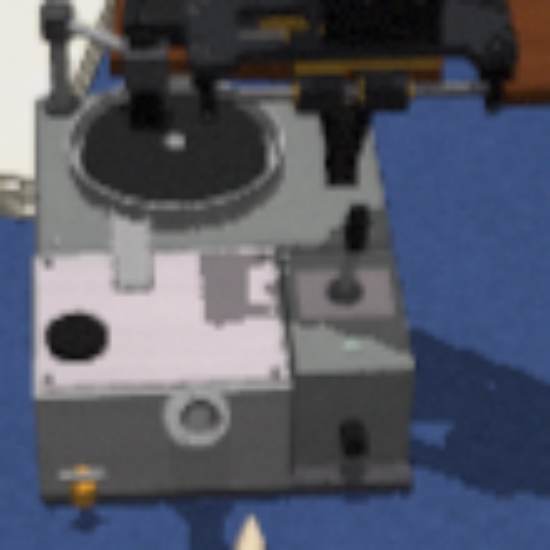

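View pics/c8t.png

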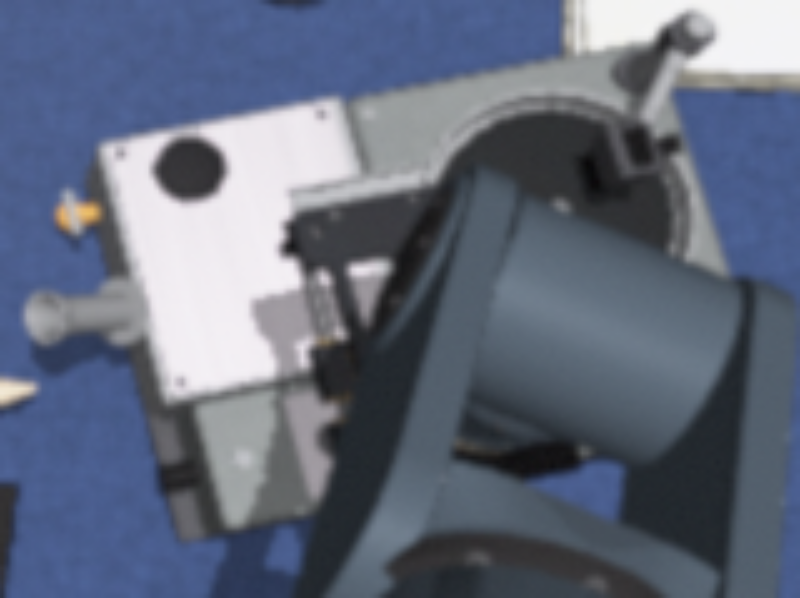

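```bash
python3 -c "
from h import *
hg=np.array([.4504,-.103,.104]);mx=np.array([.98,.199,0])
for a in(.5,.25,0,-.1,-.2,-.3,-.5):
    X=hg+.055*(np.sin(a)*mx+np.cos(a)*np.array([0,0,1]));p=(proj('side',X)-[280,110]+.4)*5
    print(a,p)
print((proj('side',hg)-[280,110]+.4)*5)
im=snapshot('side')[:,:,::-1];cv2.imwrite('pics/c9.png',cv2.resize(im[130:180,325:375],None,fx=8,fy=8))
p=proj('side',sense()['eef_pos']);print((p-[325,130])*8)
"
```

```text
0.5 [306.68234184 234.15576856]
0.25 [327.29638261 227.17598802]
0 [349.1217622  224.30785442]
-0.1 [357.86564204 224.36642657]
-0.2 [366.47636465 225.11683201]
-0.3 [374.86180183 226.55001559]
-0.5 [390.6039409 231.3899132]
[345.4783669  291.95856649]
[181.79098534 174.34567896]
```

View pics/c9.png

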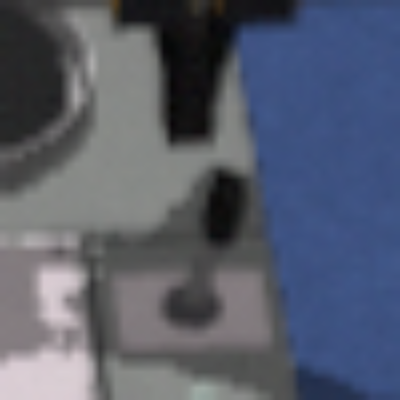

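>>> apply_moves([
  [[0,0,0,0,0,0,0],[0,0,0,0,0,0,0]],
])

```text
clock: 5.15
eef_pos: [0.4561, -0.0984, 0.1722]
tcp_rot: [-1.989, -2.43, 0.001]
contact_force: [-0.5, -0.4, 0.4]
opening: 0.0007
```

```bash
python3 -c "
from h import *
print(proj('side',[.5138,-.0884,.2484]))
im=snapshot('side')[:,:,::-1];cv2.imwrite('pics/c10.png',cv2.resize(im[130:180,325:375],None,fx=8,fy=8))
p=proj('side',sense()['eef_pos']);print((p-[325,130])*8,sense())
"
```

```text
[329.04887348 131.96542745]
[180.7275333  174.79377328] {'clock': 5.2, 'joint_positions': array([-4.52535538e-01,  3.56909699e-01,  1.84699738e+00,  8.59184945e-06,
        9.39041803e-01, -6.51824382e-01]), 'joint_vel': array([-8.41598912e-04, -4.59710960e-03, -1.89290554e-03,  4.57686081e-06,
        1.15641967e-03,  1.45960333e-03]), 'joint_torque': array([-6.98277188e-03, -3.20225143e+01, -1.37043598e+01,  3.01753962e-02,
        8.26852396e-02, -2.69758457e-04]), 'eef_pos': array([ 0.45617658, -0.09836051,  0.17224529]), 'tcp_rot': array([-1.98860365e+00, -2.43038282e+00,  4.81553527e-04]), 'contact_force': array([ 0.18535764, -0.21609081, -0.4292851 ]), 'ft_torque': array([-0.07286247,  0.00893818, -0.01655886]), 'opening': -9.840503820970719e-05}
```

View pics/c10.png

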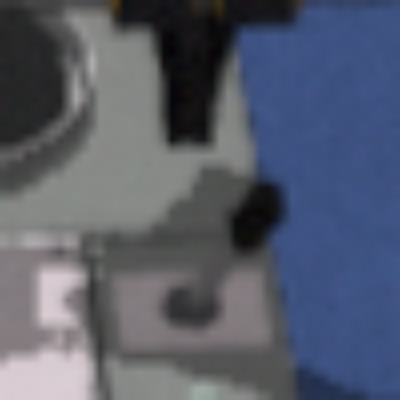

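The lever grip now sits at about (258,213) in the crop. That matches a lean of −0.5 rad, so it is off. Next I'll raise, turn to the rod's direction and tilt.

>>> apply_moves([
  [[0,0,-4,0,0,0,0.6],[0,0,-4,0,0,0,0.6],[5,-1,0,0,0,5.9,0.6],[5,-1,0,0,0,0,0.6],[5,-1,0,0,-5,0,0.6],[5,-1,0,0,-5,0,0.6],[5,0,0,0,-5,0,0.6],[0,0,0,0,-5,0,0.6]],
])

```text
clock: 6.2
eef_pos: [0.3869, 0.1468, 0.2393]
tcp_rot: [1.917, 2.124, -0.341]
contact_force: [0.3, -0.9, 0.2]
opening: 0.0519
```

```bash
cat >> h.py <<'E'
def unit(v): v=np.array(v,float);return v/np.linalg.norm(v)
def toolR(r,t):
    "tool orientation for rod direction r, tilt t(deg): y horizontal across the rod"
    r=unit(r); y=unit(np.cross([0,0,1],r)); 
    u=np.cross(r,y)
    if u[2]>0:u=-u
    z=np.cos(np.radians(t))*u+np.sin(np.radians(t))*r
    return np.stack([np.cross(y,z),y,z],1)
E
python3 - <<'E'
from h import *
R=toolR((.096,-.995,0),20);g=np.array([.3811,.2947,.049]);print(R)
rel(g+R[:,2]*.0187,R)
E
```

```text
[[-0.09024475  0.99537782  0.0328464 ]
 [ 0.93534919  0.09603645 -0.34043926]
 [-0.34202014 -0.         -0.93969262]]
t 6.2 pos [0.3869 0.1468 0.2393] rel cm [20.42  0.94 14.65] turn [0.1  0.12 0.33] F [ 0.3 -0.9  0.2] q [ 0.36  0.27  1.81 -0.37  1.17  0.42] op 0.0519
```

>>> apply_moves([
  [[5,0.3,1,0,0,0,0.6],[5,0.3,1,0,0,0,0.6],[5,0.3,2,0,0,0,0.6],[2.5,0,2,0,0,0,0.6],[0.2,0,1,0,0,0.3,0.6],[0,0,0,0,0,0,0.6]],
])

```text
clock: 6.95
eef_pos: [0.3825, 0.2853, 0.1131]
tcp_rot: [1.93, 2.115, -0.342]
contact_force: [-0.2, -0.3, 0.0]
opening: 0.0522
```

```bash
python3 - <<'E'
from h import *
R=toolR((.096,-.995,0),20);g=np.array([.3811,.2947,.049])
rel(g+R[:,2]*.0187,R)
a=snapshot('side')[:,:,::-1];b=snapshot('top')[:,:,::-1]
cv2.imwrite('pics/c11.png',cv2.hconcat([cv2.resize(a[200:320,290:400],(400,436)),cv2.resize(b[200:300,235:335],(400,436))]))
e=sense()['eef_pos'];print((proj('side',e)-[290,200])*400/110,(proj('top',e)-[235,200])*[4,4.36])
E
```

```text
t 6.95 pos [0.3825 0.2853 0.1131] rel cm [ 3.1  -0.05  7.56] turn [-0.11  0.1  -0.27] F [-0.2 -0.3  0. ] q [ 0.61  0.57  1.73 -0.35  1.05  0.73] op 0.0522
[249.00420384 226.77429616] [121.15756187 271.65950334]
```

View pics/c11.png

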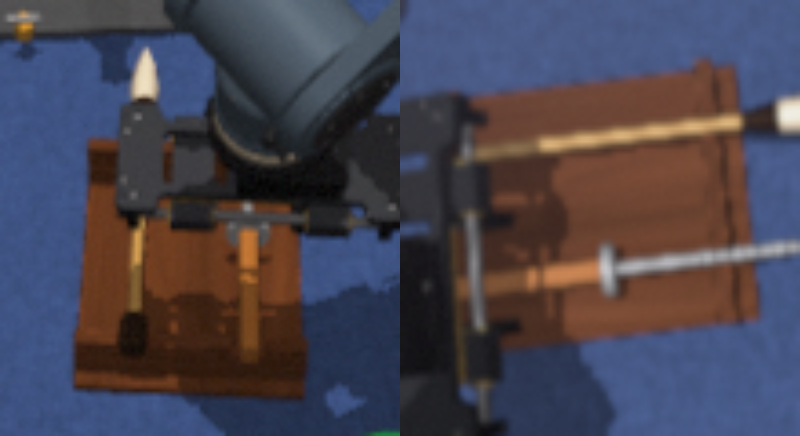

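>>> apply_moves([
  [[1,0,2.5,0,0,0,0.6],[1,0,2.5,0,0,0,0.6],[0.6,0,1.3,0,0,0,0.6],[0.5,0,1.2,0,0,-0.3,0.6],[0,0,0,0,0,0,0.6]],
])

```text
clock: 7.68
eef_pos: [0.3828, 0.2896, 0.0322]
tcp_rot: [1.925, 2.12, -0.341]
contact_force: [0.5, 0.1, 1.0]
opening: 0.0523
```

>>> apply_moves([
  [[0,0,0,0,0,0,0.1],[0,0,0,0,0,0,0],[0,0,0,0,0,0,0],[0,0,0,0,0,0,0],[0,0,0,0,0,0,0]],
], force=30)

```text
clock: 8.3
eef_pos: [0.3828, 0.2899, 0.0325]
tcp_rot: [1.925, 2.12, -0.339]
contact_force: [-0.8, -0.4, 0.4]
opening: 0.0132
```

```bash
python3 - <<'E'
from h import *
R=toolR((.096,-.995,0),20);g=np.array([.3811,.2947,.049])
rel(g+R[:,2]*.0187,R)
E
```

```text
t 8.3 pos [0.3828 0.2899 0.0325] rel cm [-0.1  -0.13  0.15] turn [0.   0.   0.01] F [-0.8 -0.4  0.4] q [ 0.62  0.71  1.76 -0.39  0.89  0.81] op 0.0132
```

>>> apply_moves([
  [[-0.7,0,-1.9,0,0,0,0],[-1,0,-2.8,0,0,0,0],[-1.4,0,-3.8,0,0,0,0],[-1.4,0,-3.8,0,0,0,0],[-1,0,-2.8,0,0,0,0],[-0.7,0,-1.9,0,0,0,0],[0,0,0,0,0,0,0]],
])

```text
clock: 9.18
eef_pos: [0.3835, 0.2904, 0.2144]
tcp_rot: [1.926, 2.12, -0.334]
contact_force: [-0.5, 0.1, -1.7]
opening: 0.0134
```

```bash
python3 - <<'E'
from h import *
rel((0.3828,0.2899,0.2))
a=snapshot('side')[:,:,::-1];b=snapshot('top')[:,:,::-1]
cv2.imwrite('pics/s12.png',a);cv2.imwrite('pics/t12.png',b)
cv2.imwrite('pics/c12.png',cv2.hconcat([cv2.resize(a[150:310,270:430],(400,400)),cv2.resize(b[190:290,235:335],(400,400))]))
E
```

```text
t 9.18 pos [0.3835 0.2904 0.2144] rel cm [ 0.45 -0.08  1.37] turn None F [-0.5  0.1 -1.7] q [ 0.62  0.43  1.63 -0.31  1.27  0.65] op 0.0134
```

View pics/c12.png

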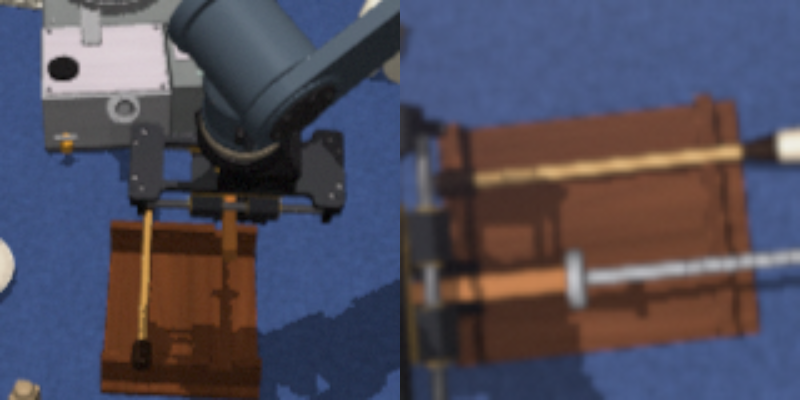

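The rod is held and clear of the rest, with its collar at crop (576,278). I'll measure its pose in the hand from the top view.

```bash
python3 - <<'E'
import cv2
b=cv2.imread('pics/t12.png');cv2.imwrite('pics/c13.png',cv2.resize(b[240:280,260:360],None,fx=8,fy=8,interpolation=cv2.INTER_CUBIC))
E
```

```text
(no output)
```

View pics/c13.png

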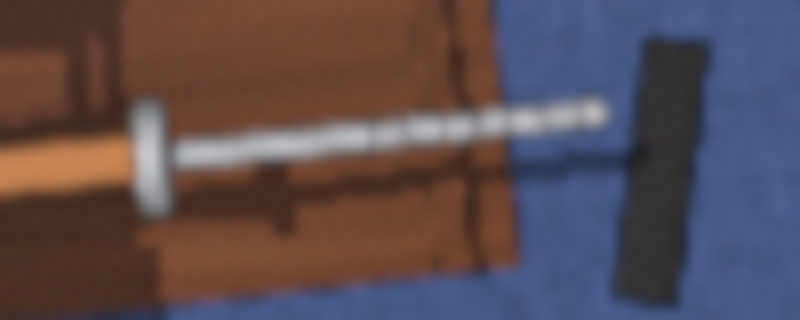

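```bash
python3 - <<'E'
from h import *
np.set_printoptions(precision=4,suppress=True)
t=plane('top',(335.3,253.56),.230);c=plane('top',(280.4,258.9),.230);print(t,c,np.linalg.norm(t-c),unit(t-c))
st=sense();R=Ro.from_rotvec(st["tcp_rot"]).as_matrix()
g=st['eef_pos']-.0187*R[:,2];print('grasp',g)
r=-np.cos(np.radians(20))*R[:,0]+np.sin(np.radians(20))*R[:,2];print('r pred',r,'origin pred',g+.063*r, g+.193*r)
print('cam',plane('top',(322,201),1.0))
E
```

```text
[0.3996 0.1046 0.23  ] [0.3885 0.2323 0.23  ] 0.12821318578244742 [ 0.0862 -0.9963  0.    ]
grasp [0.3817 0.2959 0.2301]
r pred [ 0.0961 -0.9954  0.0001] origin pred [0.3877 0.2332 0.2302] [0.4002 0.1038 0.2302]
cam [0.3883 0.1229 1.    ]
```

```bash
cat >> h.py <<'E'
MOUTH=np.array([.522,.052,.126]); PSI=.2
def tz(psi=None):
    psi=PSI if psi is None else psi
    s,c=np.sin(np.radians(50)),np.cos(np.radians(50));return np.array([-np.sin(psi)*s,np.cos(psi)*s,c])
def ins(depth,tilt=20):
    "TCP target with rod tip 'depth' m inside the mouth"
    a=tz();R=toolR(-a,tilt);g=MOUTH+a*(.193-depth);return g+R[:,2]*.0187,R
E
python3 - <<'E'
from h import *
np.set_printoptions(precision=3,suppress=True)
p,R=ins(-.03);print(p,R);rel(p,R)
E
```

```text
[0.487 0.226 0.252] [[-0.187  0.98  -0.068]
 [ 0.921  0.199  0.335]
 [ 0.342 -0.    -0.94 ]]
t 9.28 pos [0.382 0.289 0.213] rel cm [-8.26  9.79 -1.18] turn [-0.07 39.97 -6.07] F [-0.8 -0.5 -1.9] q [ 0.62  0.43  1.64 -0.31  1.27  0.65] op 0.0131
```

>>> apply_moves([
  [[-2.8,3.3,-0.4,0,0,0,0],[-2.8,3.3,-0.4,0,0,0,0],[-2.7,3.2,-0.4,0,0,0,0],[0,0,0,0,8,-1.2,0],[0,0,0,0,8,-1.2,0],[0,0,0,0,8,-1.2,0],[0,0,0,0,8,-1.2,0],[0,0,0,0,8,-1.2,0]],
])

```text
clock: 10.28
eef_pos: [0.4866, 0.2253, 0.2518]
tcp_rot: [-1.804, -2.205, -0.32]
contact_force: [-0.4, -0.8, -2.4]
opening: 0.0131
```

>>> apply_moves([
  [[0,0,0,0,0,0,0],[0,0,0,0,0,0,0]],
])

```text
clock: 10.52
eef_pos: [0.4869, 0.2257, 0.2522]
tcp_rot: [-1.808, -2.208, -0.315]
contact_force: [0.4, -0.7, -1.4]
opening: 0.0131
```

```bash
python3 - <<'E'
from h import *
p,R=ins(-.03);rel(p,R)
a=snapshot('side')[:,:,::-1];b=snapshot('top')[:,:,::-1]
cv2.imwrite('pics/s14.png',a);cv2.imwrite('pics/t14.png',b)
cv2.imwrite('pics/c14.png',cv2.hconcat([cv2.resize(a[120:240,260:380],(400,400)),cv2.resize(b[170:270,285:385],(400,400))]))
E
```

```text
t 10.53 pos [0.4869 0.2257 0.2522] rel cm [-0.01 -0.01  0.04] turn [-0.11  0.04 -0.12] F [ 0.4 -0.7 -1.4] q [ 0.01  0.35  1.65  0.36  1.24 -0.32] op 0.0131
```

View pics/c14.png

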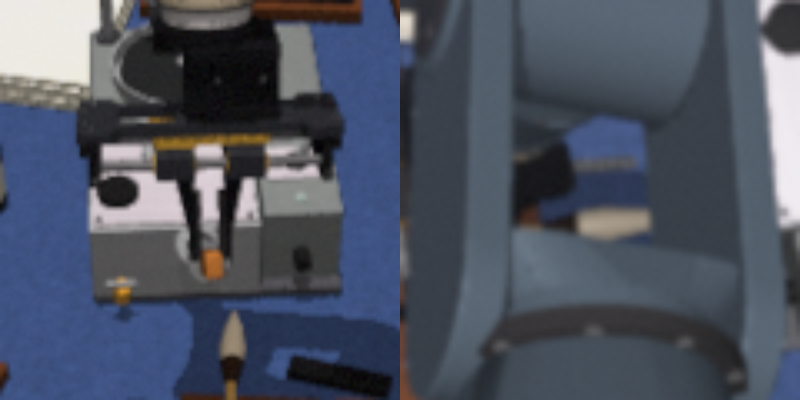

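```bash
cat >> h.py <<'E'
def rod():
    st=sense();R=Ro.from_rotvec(st["tcp_rot"]).as_matrix();g=st['eef_pos']-.0187*R[:,2]
    r=-np.cos(np.radians(20))*R[:,0]+np.sin(np.radians(20))*R[:,2]
    return g,r
E
python3 - <<'E'
from h import *
g,r=rod();
for k in(-.055,.063,.193):print(k,g+k*r,(proj('side',g+k*r)-[260,120])*400/120)
a=cv2.imread('pics/s14.png')[165:215,300:350];cv2.imwrite('pics/c15.png',cv2.resize(a,None,fx=10,fy=10,interpolation=cv2.INTER_CUBIC))
for k in(-.055,.063,.193):print((proj('side',g+k*r)-[300,165]+.45)*10)
E
```

```text
-0.055 [0.47988843 0.26163233 0.30574034] [212.24981572 264.20792312]
0.063 [0.49787109 0.17300974 0.22993361] [205.19201272 254.6736857 ]
0.193 [0.51768249 0.07537469 0.14641772] [198.77017679 245.9985628 ]
[241.24944717 347.12376936]
[220.07603815 318.5210571 ]
[200.81053036 292.49568841]
```

View pics/c15.png

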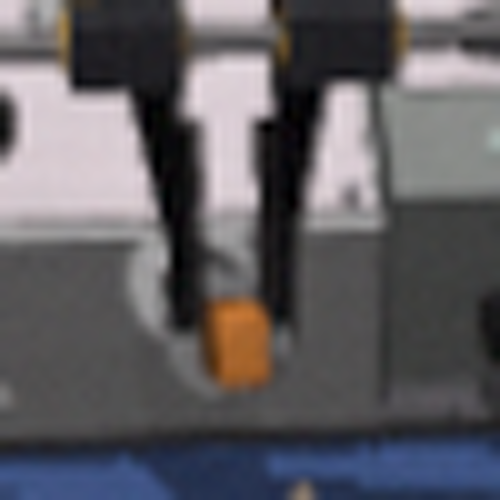

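The handle end appears at crop (241,342), against a prediction of (241,347), so the rod's pose in the hand is confirmed. I'll start the insertion slowly.

>>> apply_moves([
  [[-0.94,0,0.34,0,0,0,0],[-0.94,0,0.34,0,0,0,0],[-0.94,0,0.34,0,0,0,0],[-0.47,0,0.17,0,0,0,0],[-0.47,0,0.17,0,0,0,0],[0,0,0,0,0,0,0]],
])

```text
clock: 11.38
eef_pos: [0.4936, 0.1953, 0.2272]
tcp_rot: [-1.808, -2.208, -0.319]
contact_force: [0.6, 0.4, -2.1]
opening: 0.0133
```

```bash
python3 - <<'E'
from h import *
p,R=ins(.01);rel(p,R);print(sense()['ft_torque'])
E
```

```text
t 11.38 pos [0.4936 0.1953 0.2272] rel cm [ 0.01 -0.07  0.12] turn [ 0.01 -0.04 -0.1 ] F [ 0.6  0.4 -2.1] q [-0.05  0.38  1.68  0.36  1.2  -0.4 ] op 0.0133
[-0.26671267  0.01385929 -0.02320182]
```

>>> apply_moves([
  [[-0.47,-0.07,0.27,0,0,0,0],[-0.47,0,0.17,0,0,0,0],[-0.47,0,0.17,0,0,0,0],[-0.47,0,0.17,0,0,0,0],[0,0,0,0,0,0,0]],
])

```text
clock: 12.0
eef_pos: [0.4959, 0.1804, 0.2132]
tcp_rot: [-1.808, -2.208, -0.319]
contact_force: [-0.0, 0.1, -1.2]
opening: 0.0132
```

```bash
python3 - <<'E'
from h import *
p,R=ins(.03);rel(p,R);print(sense()['ft_torque'])
E
```

```text
t 12.0 pos [0.4959 0.1804 0.2132] rel cm [0.02 0.01 0.01] turn [-0.   -0.03 -0.09] F [-0.   0.1 -1.2] q [-0.08  0.4   1.69  0.36  1.18 -0.44] op 0.0132
[-0.37432977 -0.03511567 -0.00650182]
```

>>> apply_moves([
  [[-0.47,0,0.17,0,0,0,0],[-0.47,0,0.17,0,0,0,0],[-0.47,0,0.17,0,0,0,0],[-0.47,0,0.17,0,0,0,0],[0,0,0,0,0,0,0]],
])

```text
clock: 12.62
eef_pos: [0.4989, 0.1653, 0.2004]
tcp_rot: [-1.808, -2.208, -0.319]
contact_force: [0.4, -0.3, -2.0]
opening: 0.0132
```

```bash
python3 - <<'E'
from h import *
p,R=ins(.05);rel(p,R);print(sense()['ft_torque'])
a=snapshot('side')[165:215,300:350,::-1];cv2.imwrite('pics/c16.png',cv2.resize(a,None,fx=10,fy=10,interpolation=cv2.INTER_CUBIC))
E
```

```text
t 12.62 pos [0.4989 0.1653 0.2004] rel cm [0.02 0.01 0.02] turn [ 0.   -0.03 -0.09] F [ 0.4 -0.3 -2. ] q [-0.11  0.42  1.7   0.36  1.16 -0.48] op 0.0132
[-0.38646005 -0.01976607  0.00435225]
```

View pics/c16.png

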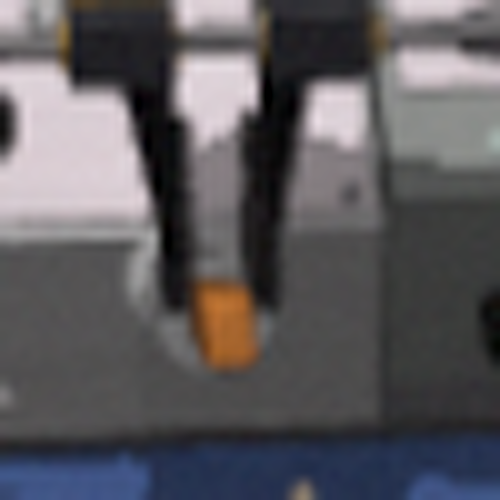

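The handle lines up with the mouth ring around (195,280) and there is no contact force. I'll continue.

>>> apply_moves([
  [[-0.47,0,0.17,0,0,0,0],[-0.47,0,0.17,0,0,0,0],[-0.47,0,0.17,0,0,0,0],[-0.47,0,0.17,0,0,0,0],[0,0,0,0,0,0,0]],
])

```text
clock: 13.3
eef_pos: [0.5019, 0.1503, 0.1876]
tcp_rot: [-1.808, -2.208, -0.319]
contact_force: [0.7, 0.0, -1.5]
opening: 0.0134
```

>>> apply_moves([
  [[-0.47,0,0.17,0,0,0,0],[-0.47,0,0.17,0,0,0,0],[-0.47,0,0.17,0,0,0,0],[-0.47,0,0.17,0,0,0,0],[0,0,0,0,0,0,0]],
])

```text
clock: 13.92
eef_pos: [0.505, 0.1353, 0.1748]
tcp_rot: [-1.808, -2.208, -0.319]
contact_force: [-0.0, -0.3, -1.5]
opening: 0.0128
```

```bash
python3 - <<'E'
from h import *
p,R=ins(.09);rel(p,R);print(sense()['ft_torque'])
E
```

```text
t 13.93 pos [0.505  0.1353 0.1748] rel cm [0.02 0.01 0.02] turn [ 0.   -0.04 -0.09] F [-0.  -0.3 -1.5] q [-0.16  0.46  1.72  0.36  1.12 -0.55] op 0.0128
[-0.43655283 -0.07667357  0.03381406]
```

>>> apply_moves([
  [[-0.47,0,0.17,0,0,0,0],[-0.47,0,0.17,0,0,0,0],[-0.47,0,0.17,0,0,0,0],[-0.47,0,0.17,0,0,0,0],[-0.47,0,0.17,0,0,0,0],[0,0,0,0,0,0,0]],
])

```text
clock: 14.68
eef_pos: [0.5088, 0.1165, 0.1587]
tcp_rot: [-1.808, -2.208, -0.319]
contact_force: [0.1, -0.3, -2.2]
opening: 0.0131
```

```bash
python3 - <<'E'
from h import *
p,R=ins(.13);rel(p,R);print(sense()['ft_torque'])
a=snapshot('side')[:,:,::-1];b=snapshot('top')[:,:,::-1]
cv2.imwrite('pics/c17.png',cv2.hconcat([cv2.resize(a[150:230,280:360],(400,400)),cv2.resize(b[170:250,310:390],(400,400))]))
E
```

```text
t 14.68 pos [0.5088 0.1165 0.1587] rel cm [-1.39  0.02  0.54] turn [ 0.01 -0.04 -0.09] F [ 0.1 -0.3 -2.2] q [-0.2   0.49  1.73  0.36  1.1  -0.59] op 0.0131
[-0.37695092 -0.0490815   0.02362853]
```

View pics/c17.png

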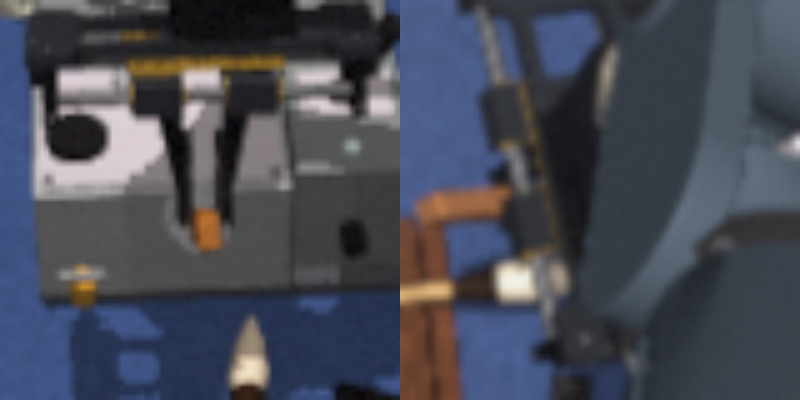

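>>> apply_moves([
  [[-0.47,0,0.17,0,0,0,0],[-0.38,0,0.14,0,0,0,0],[-0.19,0,0.07,0,0,0,0],[0,0,0,0,0,0,0]],
])

```text
clock: 15.28
eef_pos: [0.5104, 0.1084, 0.1518]
tcp_rot: [-1.808, -2.208, -0.319]
contact_force: [0.7, -0.5, -0.0]
opening: 0.013
```

>>> apply_moves([
  [[-0.19,0,0.07,0,0,0,0],[0,0,0,0,0,0,0]],
])

```text
clock: 15.52
eef_pos: [0.5108, 0.107, 0.1506]
tcp_rot: [-1.808, -2.208, -0.319]
contact_force: [0.2, -0.2, -0.6]
opening: 0.0128
```

>>> apply_moves([
  [[-0.19,0,0.07,0,0,0,0],[0,0,0,0,0,0,0]],
])

```text
clock: 15.78
eef_pos: [0.5106, 0.1068, 0.1499]
tcp_rot: [-1.806, -2.206, -0.321]
contact_force: [-1.2, 4.7, 3.2]
opening: 0.0133
```

>>> apply_moves([
  [[-0.19,0,0.07,0,0,0,0],[0,0,0,0,0,0,0],[0,0,0,0,0,0,0]],
])

```text
clock: 16.15
eef_pos: [0.5103, 0.1069, 0.1494]
tcp_rot: [-1.804, -2.203, -0.324]
contact_force: [-1.2, 8.6, 6.6]
opening: 0.0134
```

```bash
python3 - <<'E'
from h import *
p,R=ins(.13);rel(p,R);print(sense()['ft_torque'])
a=snapshot('side')[:,:,::-1];b=snapshot('top')[:,:,::-1]
cv2.imwrite('pics/c18.png',cv2.hconcat([cv2.resize(a[165:215,295:345],(400,400),interpolation=cv2.INTER_CUBIC),cv2.resize(b[170:250,310:390],(400,400))]))
E
```

```text
t 16.15 pos [0.5103 0.1069 0.1494] rel cm [-0.16  0.06 -0.01] turn [-0.02 -0.4  -0.08] F [-1.2  8.6  6.6] q [-0.22  0.5   1.73  0.37  1.09 -0.62] op 0.0134
[1.53029013 0.41524155 0.04286228]
```

View pics/c18.png

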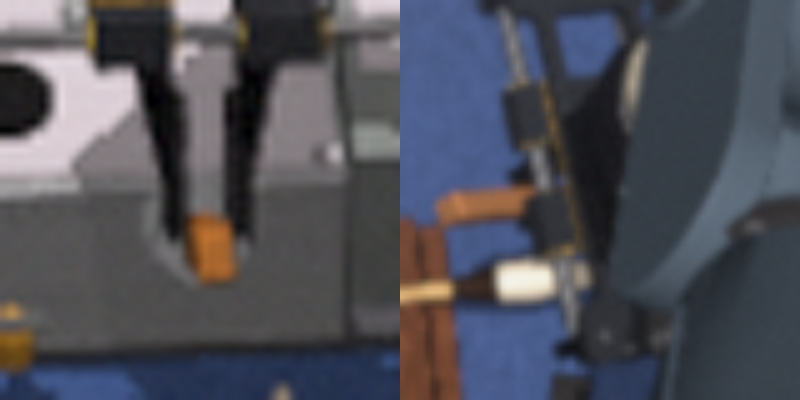

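>>> apply_moves([
  [[-0.19,0,0.07,0,0,0,0],[0,0,0,0,0,0,0],[0,0,0,0,0,0,0],[0,0,0,0,0,0,0]],
])

```text
clock: 16.75
eef_pos: [0.5102, 0.1072, 0.1491]
tcp_rot: [-1.802, -2.201, -0.327]
contact_force: [-2.7, 11.2, 12.1]
opening: 0.0129
```

```bash
python3 - <<'E'
from h import *
p,R=ins(.13);rel(p,R);print(sense()['ft_torque'])
E
```

```text
t 16.75 pos [0.5102 0.1072 0.1491] rel cm [-0.17  0.06 -0.04] turn [-0.02 -0.61 -0.1 ] F [-2.7 11.2 12.1] q [-0.22  0.5   1.73  0.37  1.09 -0.62] op 0.0129
[2.34888408 0.5642402  0.02602757]
```

The collar has stopped firmly at about 16 N, at the measured depth of about 130 mm. I'll draw it out.

>>> apply_moves([
  [[0.47,0,-0.17,0,0,0,0],[0.94,0,-0.34,0,0,0,0],[1.4,0,-0.51,0,0,0,0],[1.4,0,-0.51,0,0,0,0],[1.4,0,-0.51,0,0,0,0],[0,0,0,0,0,0,0]],
])

```text
clock: 17.5
eef_pos: [0.5027, 0.1482, 0.1861]
tcp_rot: [-1.806, -2.211, -0.321]
contact_force: [-0.6, -0.3, -2.5]
opening: 0.0134
```

```bash
python3 - <<'E'
from h import *
p,R=ins(.08);rel(p,R);print(sense()['ft_torque'])
E
```

```text
t 17.5 pos [0.5027 0.1482 0.1861] rel cm [-0.66 -0.02  0.29] turn [ 0.08 -0.    0.07] F [-0.6 -0.3 -2.5] q [-0.14  0.44  1.72  0.36  1.13 -0.52] op 0.0134
[-0.356095    0.02124687 -0.0415897 ]
```

>>> apply_moves([
  [[1.4,0,-0.51,0,0,0,0],[1.88,0,-0.68,0,0,0,0],[1.88,0,-0.68,0,0,0,0],[1.88,0,-0.68,0,0,0,0],[1.88,0,-0.68,0,0,0,0],[1.88,0,-0.68,0,0,0,0],[0,0,0,0,0,0,0]],
])

```text
clock: 18.38
eef_pos: [0.4851, 0.2352, 0.2603]
tcp_rot: [-1.805, -2.212, -0.322]
contact_force: [-0.2, 0.3, -2.1]
opening: 0.0131
```

```bash
python3 - <<'E'
from h import *
np.set_printoptions(precision=3,suppress=True)
p,R=ins(-.03);rel(p,R);print(sense()['ft_torque'])
# final options: rod direction angles, tip over dish at z .13
D=np.array([.6828,.233,.125])
for a in(-120,-110,-100,-90,-84,-75,-60,-45,-30):
    r=np.array([np.cos(np.radians(a)),np.sin(np.radians(a)),0]);g=D-.193*r
    print(a,'grasp',g,np.hypot(*g[:2]))
E
```

```text
t 18.38 pos [0.485 0.235 0.26 ] rel cm [-1.2  -0.02  0.47] turn [ 0.12 -0.03  0.13] F [-0.2  0.3 -2.1] q [ 0.03  0.34  1.64  0.36  1.25 -0.31] op 0.0131
[-0.369 -0.026 -0.019]
-120 grasp [0.779 0.4   0.125] 0.8760267306227388
-110 grasp [0.749 0.414 0.125] 0.8558101527320595
-100 grasp [0.716 0.423 0.125] 0.8319208690223189
-90 grasp [0.683 0.426 0.125] 0.8047930417194225
-84 grasp [0.663 0.425 0.125] 0.7871782166854202
-75 grasp [0.633 0.419 0.125] 0.759218494494391
-60 grasp [0.586 0.4   0.125] 0.7098323976584647
-45 grasp [0.546 0.369 0.125] 0.6595331536408191
-30 grasp [0.516 0.33  0.125] 0.6119415754451157
```

```bash
cat >> h.py <<'E'
def fin(a=-60,z=.13):
    a=np.radians(a);r=np.array([np.cos(a),np.sin(a),0]);R=toolR(r,20)
    g=np.array([.6828,.233,z])-.193*r;return g+R[:,2]*.0187,R
E
python3 - <<'E'
from h import *
p,R=fin();print(p);rel(p,R)
st=sense();R0=Ro.from_rotvec(st['tcp_rot']).as_matrix()
print('after turn, shift in final frame cm',(R.T@(p-st['eef_pos'])*100).round(2))
E
```

```text
[0.58949789 0.394604   0.11242775]
t 18.38 pos [0.4851 0.2352 0.2603] rel cm [ 7.63 13.38 18.56] turn [  0.17 -39.65 -18.84] F [-0.2  0.3 -2.1] q [ 0.03  0.34  1.64  0.36  1.25 -0.31] op 0.0131
after turn, shift in final frame cm [13.13 17.01 10.96]
```

>>> apply_moves([
  [[0,0,0,0,-6.6,-3.1,0],[0,0,0,0,-6.6,-3.1,0],[0,0,0,0,-6.6,-3.1,0],[0,0,0,0,-6.6,-3.1,0],[0,0,0,0,-6.6,-3.1,0],[0,0,0,0,-6.6,-3.1,0],[0,0,0,0,0,0,0]],
])

```text
clock: 19.25
eef_pos: [0.4835, 0.235, 0.2575]
tcp_rot: [1.421, 2.451, -0.251]
contact_force: [1.0, -0.4, -1.9]
opening: 0.0128
```

```bash
python3 - <<'E'
from h import *
p,R=fin();rel(p,R)
E
```

```text
t 19.25 pos [0.4835 0.235  0.2575] rel cm [12.98 17.16 10.7 ] turn [-0.21 -0.2  -0.16] F [ 1.  -0.4 -1.9] q [ 0.45  0.37  1.59 -0.37  1.18  0.08] op 0.0128
```

>>> apply_moves([
  [[1.5,2,0.5,0,0,0,0],[2.2,2.8,1.2,0,0,0,0],[2.2,2.8,1.8,0,0,0,0],[2.2,2.8,1.8,0,0,0,0],[2.2,2.8,1.8,0,0,0,0],[1.7,2.6,1.8,0,0,0,0],[1,1.3,1.2,0,0,0,0],[0,0,0,0,0,0,0]],
])

```text
clock: 20.25
eef_pos: [0.5902, 0.3935, 0.1179]
tcp_rot: [1.425, 2.448, -0.254]
contact_force: [-0.6, -0.4, -1.2]
opening: 0.0132
```

```bash
python3 - <<'E'
from h import *
p,R=fin();rel(p,R)
a=snapshot('side')[:,:,::-1];b=snapshot('top')[:,:,::-1]
cv2.imwrite('pics/s19.png',a);cv2.imwrite('pics/t19.png',b)
A=a[130:330,200:400];B=b[100:300,220:440]
cv2.imwrite('pics/c19.png',cv2.hconcat([cv2.resize(A,(400,400),interpolation=cv2.INTER_CUBIC),cv2.resize(B,(400,364),interpolation=cv2.INTER_CUBIC).copy() if 0 else cv2.resize(B[:,:200],(400,400),interpolation=cv2.INTER_CUBIC)]))
g,r=rod();
for k in(.063,.193):print(k,g+k*r,((proj('side',g+k*r)-[200,130])*2).round(1),((proj('top',g+k*r)-[220,100])*2+[400,0]).round(1))
E
```

```text
t 20.25 pos [0.5902 0.3935 0.1179] rel cm [ 0.31 -0.01  0.47] turn [-0.32 -0.12 -0.37] F [-0.6 -0.4 -1.2] q [ 0.59  0.77  1.23 -0.37  1.19  0.22] op 0.0132
0.063 [0.61829015 0.34425856 0.13761813] [129.8 267.2] [446.7 146.1]
0.193 [0.68243065 0.23118356 0.13741792] [102.7 197.4] [532.   98.6]
```

View pics/c19.png

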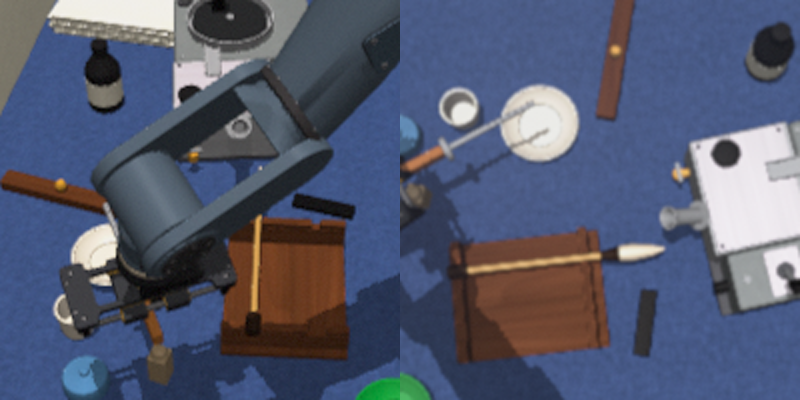

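```bash
python3 - <<'E'
import cv2
a=cv2.imread('pics/s19.png');b=cv2.imread('pics/t19.png')
cv2.imwrite('pics/c20.png',cv2.hconcat([cv2.resize(a[210:260,230:280],(400,400),interpolation=cv2.INTER_CUBIC),cv2.resize(b[135:185,240:290],(400,400),interpolation=cv2.INTER_CUBIC)]))
E
```

```text
(no output)
```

View pics/c20.png

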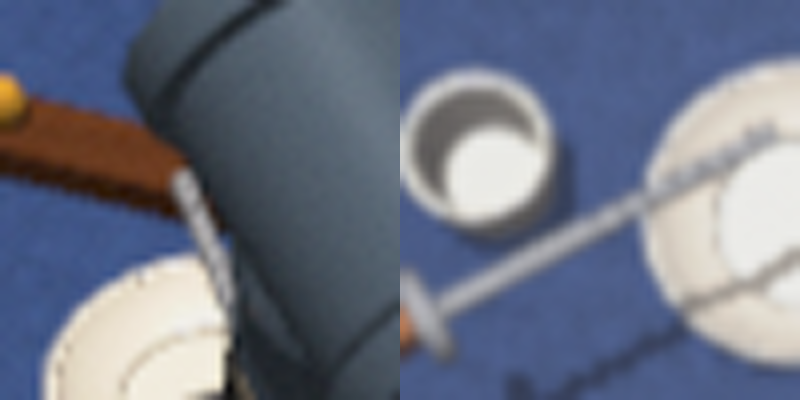

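```bash
python3 - <<'E'
from h import *
print(tri((251.8,231.1),(285.8,150.4)))
t,_=tri((251.8,231.1),(285.8,150.4))
for z in(.12,.13,.137,.145):
    c=plane('top',(244.2,173.5),z);print(z,c,np.linalg.norm(c-t))
E
```

```text
(array([0.68169667, 0.2325202 , 0.12940333]), np.float64(0.04774057651434658))
0.12 [0.62141543 0.345784   0.12      ] 0.1286504492988511
0.13 [0.61889891 0.34360807 0.13      ] 0.12761045485106137
0.137 [0.61713735 0.34208491 0.137     ] 0.1273971806853784
0.145 [0.61512413 0.34034417 0.145     ] 0.1276760223269725
```

The tip triangulates to (0.682, 0.233, 0.129), right over the dish centre, with the rod drooping about 2°. I'll trim that and settle.

>>> apply_moves([
  [[0,0,0,0,-2,0,0],[0.2,0,0.5,0,0,0,0],[0.2,0,0.5,0,0,0,0],[0,0,0,0,0,0,0],[0,0,0,0,0,0,0],[0,0,0,0,0,0,0],[0,0,0,0,0,0,0]],
])

```text
clock: 21.22
eef_pos: [0.5907, 0.3945, 0.1091]
tcp_rot: [1.407, 2.418, -0.271]
contact_force: [0.3, -0.1, -1.8]
opening: 0.0132
```

```bash
python3 - <<'E'
from h import *
p,R=fin();rel(p,R);print(abs(sense()['joint_vel']).max())
a=snapshot('side')[:,:,::-1];b=snapshot('top')[:,:,::-1]
cv2.imwrite('pics/c21.png',cv2.hconcat([cv2.resize(a[210:260,230:280],(400,400),interpolation=cv2.INTER_CUBIC),cv2.resize(b[135:185,240:290],(400,400),interpolation=cv2.INTER_CUBIC)]))
cv2.imwrite('pics/c22.png',cv2.resize(b[120:280,240:510],(800,474),interpolation=cv2.INTER_CUBIC))
E
```

```text
t 21.23 pos [0.5907 0.3945 0.1091] rel cm [-0.07 -0.1  -0.33] turn [-0.1   1.91 -0.37] F [ 0.3 -0.1 -1.8] q [ 0.6   0.79  1.23 -0.41  1.19  0.26] op 0.0132
0.002833918203293366
```

View pics/c21.png

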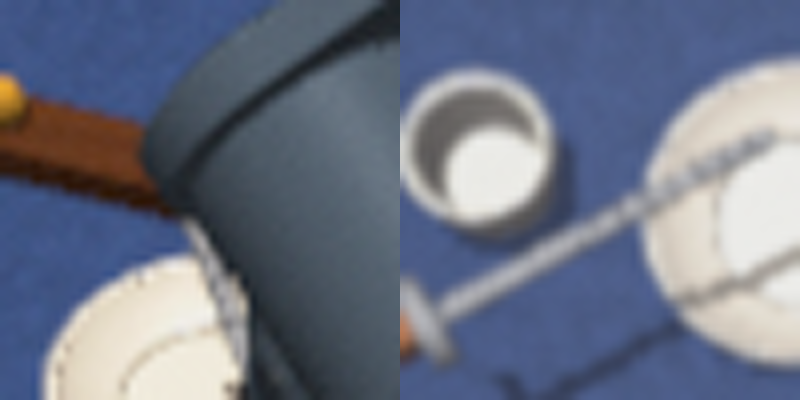

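View pics/c22.png

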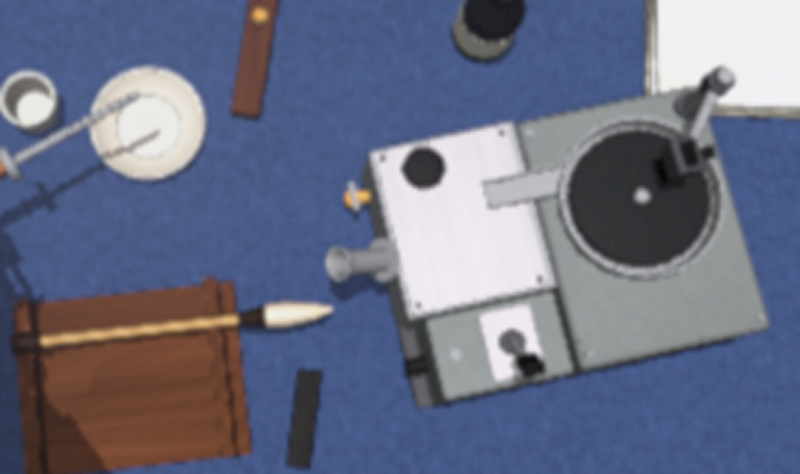

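```bash
python3 - <<'E'
from h import *
hg=np.array([.4504,-.103,.104]);mx=np.array([.98,.199,0])
for a in(-.3,-.4,-.5):
    X=hg+.055*(np.sin(a)*mx+np.cos(a)*np.array([0,0,1]));print(a,proj('top',X)*1,(proj('top',X)-[240,120])*2.963)
print(finish_job())
E
```

```text
-0.3 [418.38625056 239.98439256] [528.55846042 355.51375516]
-0.4 [418.73070128 242.0500147 ] [529.5790679  361.63419354]
-0.5 [419.0079708  244.04156856] [530.40061747 367.53516764]
the job is handed in; nothing more can be done
None
```

The job is handed in, with the isolator flipped off, the rod dipped to its collar and drawn out again, and the rod now held over the white dish. No verdict is reported, so these are my own checks.

- **Isolator:** In the last top view the grip was at (530,365). That fits a lean of about −0.46 to −0.5 rad, the off end. While pushing it, the fingertip rode onto the lever and the wrist force reached 52 N upward, against the 40 N limit for the arm or gripper body. I lifted off at once and the lever then swung over to off by itself. I believe only the fingertip was in contact, but I could not confirm it.
- **Dip:** The rod slid in with no contact force. It stopped firmly about 128 mm deep by the arm's measurement, which matches the 130 mm rod within a few mm of uncertainty in where the mouth is. I pressed to about 16 N along the tube and held it. The robot's arm hid the collar from both cameras, so its seating rests on the depth and the force.
- **Final hold:** The tip was triangulated at (0.682, 0.233, 0.129), about 1 mm from the dish centre, with the rod drooping about 2°. I levelled it by 2° and lowered the hand about 1 cm, so the tip should be at about z = 0.125. I could not triangulate it again because the arm then hid the tip in the side view. In the top view it had barely moved. Joint speeds were under 0.003 rad/s, and the opening of 13 mm on the 14 mm handle shows the rod is gripped.
- **Other things:** The dish and the bystanders in view looked unmoved in the last top picture. I did not measure their positions again.

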